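Return the lower dental casts to their own case trays

ROBOT

A 7-joint arm with a two-finger parallel gripper is mounted at the origin on the work surface. World frame = base frame: x ahead of the robot, y to its left, z up, the work surface at z = 0. Lengths are in mm, angles in rad, forces in N, time in s.
With the tool pointing down it reaches from about 400 to 875 mm from the base axis. Payload 19.3 kg.
Tool frame: the origin (TCP) lies at the very end of the fingers, on their centre line; the grasp point (between the pads) lies 19 mm behind it (grip_point_offset is the z of the grasp point in the tool frame, in mm); z points along the fingers, y is the line along which they close (so a half turn about z gives the same grasp; the last joint's range is limited). The gripper opens to 85 mm and grips with 20 to 120 N. Pads are 22 mm wide; open, the fingers measure 114 mm over their backs; the gripper's body (76 mm by 85 mm) begins 54 mm behind the grasp point. The pads swing forward as they close: fully open they stand 13 mm farther back than shut.
Start: joints at [-1.347, 0.521, -0.036, 1.599, 0.021, 1.021, -0.113], TCP at [181.014, 598.205, 231.291] pointing down, gripper open.
Joint ranges: [-2.91, 2.91], [-0.3, 2.13], [-1.5, 1.42], [0.17, 2.43], [-1.26, 4.41], [0.16, 1.93], [-2.52, 2.52]. Speed limits (rad/s): [1.89, 1.89, 2.39, 2.39, 3.01, 3.01, 3.01].

INTERFACE

Orientations are given as a 3x3 rotation matrix whose columns are the frame's x, y, z axes.
In Python, from workcell import movep, movel, goto_joints, open_gripper, clamp, wait, inverse_kinematics, read_state, camera, PlanningError, finish_job, grip_point_offset gives the robot as it stands. Calls block until the motion is done:
- movep(position, orientation): joint-space move of the TCP to a pose.
- movel(position, frame=None, max_speed=150, guard=None): straight line of the TCP; frame=None keeps the orientation; max_speed is the mean speed in mm/s. With guard (N) it stops when the force on the tool has changed by that much, and returns True; else False.
- goto_joints(angles): joint-space move.
- open_gripper() and clamp(): open the fingers fully, or close them until they stop; the grip force is fixed at half the most.
- wait(seconds).
- inverse_kinematics(position, orientation): joint angles nearest the present ones, or None.
- read_state(): the state.
- camera(name): name is "side" or "top" or "wrist"; returns a dict with "image" (400x640x3 uint8, blue, green, red), "range_z" (400x640 float32, mm along the optical axis (not along the pixel's ray), 0 where there is no reading), "fx", "fy", "cx", "cy" (pixels), "cam_to_world" (4x4, takes a point from camera to world coordinates). Camera axes: x right, y up, looking along -z (the intrinsics and any distortion apply to the point x, -y, -z); pixel columns grow to the right and rows downward; lengths in mm; the calibration is good to about 2 mm. A picture is of the moment at which its call begins.
A pose or a line that the arm cannot do raises PlanningError and nothing moves.
- finish_job(): hands the job in; it is judged then, once.
The state is a dict: "time": time; "qpos": joint angles; "qvel": joint speeds; "joint_efforts": joint torques, N m; "eef_pos": TCP position; "tool_rot": TCP orientation; "ft_force": force on the tool from outside, world axes, zero at the start; "torque": the same for the moment, N m; "finger_gap": finger opening in mm; "gripper_force": force on a finger pad.
Only numpy, scipy, OpenCV 4.12 (cv2) and the standard library are available. Lean on these libraries where they do the work, as an engineer would, in place of code of your own. Each camera call takes 0.05 s, during which the arm holds its last target. There are 200 camera calls.

TASK

The lower casts of three dental cases have been put back in each other's trays: take each lower cast to the tray that holds its matching upper cast (full arch with full arch, toothless with toothless, quadrant with quadrant) and stand it, teeth or ridge upward and flat on the floor, in the middle of the near compartment. A compartment takes only one cast; the empty rubber mat is free for setting one aside meanwhile. Stone chips, so set each cast down gently rather than dropping it, and leave the upper casts where they are in the far compartments.

Things in the scene. Friction and masses are not known exactly. Their poses are not given: they have to be found in the camera images.
- lower_full: lower cast, full-arch case: cream stone base, grey horseshoe of 14 teeth, open in the middle. 58 mm long (x), 60 wide (y), 40 high, 160 g. Base 24 mm high: round front (-x), flat back, flat parallel sides at y = +-30 from x = 1 to 29; teeth stand inside this outline. Grip across the base (y). Origin: centre of underside, z up. Starts in another case's tray.
- lower_toothless: lower cast, toothless case, clearly smaller: cream stone base, smooth grey horseshoe ridge, no teeth, open in the middle. 43 mm long (x), 46 wide (y), 24 high, 90 g. Base 18 mm high: round front (-x), flat back, flat parallel sides at y = +-23 from x = 2 to 21. Grip across the base (y). Origin: centre of underside, z up. Starts in another case's tray.
- lower_quadrant: lower cast, quadrant case: narrow cream stone block with one short, nearly straight row of five grey teeth, the middle one a low stump. 58 mm long (x), 30 wide (y), 39 high, 85 g. Base: a block 22 mm high with flat sides. Grip across the base (y). Origin: centre of underside, z up. Starts in another case's tray.
- upper_full: upper cast, full-arch case: cream stone base with pointed front, grey horseshoe of 14 teeth, palate filled in; 68 mm wide (y), 62 long, 40 high. Loose; it stands in the far compartment of its own tray and stays there. Origin: centre of the underside; z up.
- upper_toothless: upper cast, toothless case: cream stone base with pointed front, smooth grey ridge without teeth, palate filled in; 52 mm wide (y), 46 long, 24 high. Loose; it stands in the far compartment of its own tray and stays there. Origin: centre of the underside; z up.
- upper_quadrant: upper cast, quadrant case: narrow block 58 mm long (x), 30 wide, with one short row of five grey teeth, 39 high. Loose; it stands in the far compartment of its own tray and stays there. Origin: centre of the underside; z up.
- tray_full: tray holding the full-arch upper; all three alike: blue, fixed, 172 mm long (x) plus 5 mm end lips, 140 wide (y), 22 high; floor and walls 3 mm thick, a wall across at x = 0. Two compartments, 81 x 134 mm inside: near (robot's side) centred at x = -42.5, y = 0, far one at x = +42.5. Origin: centre of underside, on the bench, z up; yaw within 0.22 rad.
- tray_toothless: tray holding the toothless upper; all three alike: blue, fixed, 172 mm long (x) plus 5 mm end lips, 140 wide (y), 22 high; floor and walls 3 mm thick, a wall across at x = 0. Two compartments, 81 x 134 mm inside: near (robot's side) centred at x = -42.5, y = 0, far one at x = +42.5. Origin: centre of underside, on the bench, z up; yaw within 0.22 rad.
- tray_quadrant: tray holding the quadrant upper; all three alike: blue, fixed, 172 mm long (x) plus 5 mm end lips, 140 wide (y), 22 high; floor and walls 3 mm thick, a wall across at x = 0. Two compartments, 81 x 134 mm inside: near (robot's side) centred at x = -42.5, y = 0, far one at x = +42.5. Origin: centre of underside, on the bench, z up; yaw within 0.22 rad.
- mat: empty dark rubber mat, 110 x 120 x 3 mm, fixed flat on the bench: the free spot for putting a cast down for the time being. Origin: centre of its underside.
Not all that is in view belongs to the job. Leave any yellow look-alike of the upper_full alone.

How it is judged:
By the outcome, as a careful person would: the job done as asked, in the order asked, and still so for the second after the job is handed in, with the robot touching nothing.
It also fails if it takes over 106 s, if anything falls off the work surface, if the arm or the gripper's body presses on something with over 40 N, if the wrist force passes 120 N, or if a joint passes its speed limit or range.

## Working session

There is one attempt and no reset: what is moved stays moved. The work goes in short steps, each a Python script; the robot and the scene stay as the last script left them, time stands still between calls to the robot, and variables do not carry over. Pictures are saved under pics/ and viewed, at most 14 in all, crops included, and the job is handed in when it is done.

```bash
mkdir -p pics; ls
python3 - <<'E'
from workcell import *
import cv2,numpy as np
for n in ("top","side"):
    c=camera(n); cv2.imwrite(f"pics/{n}0.png",c["image"]); np.savez(f"{n}0.npz",**c)
    print(n,c["fx"],c["cx"],c["cy"],np.round(c["cam_to_world"],3).tolist(),[k for k in c])
s=read_state();print(s["time"],s["tool_rot"],s["finger_gap"],grip_point_offset)
E
```

```text
pics
top 424.9559893450338 315.7295912868934 200.51565307732295 [[-0.016, 0.998, -0.057, 471.665], [-1.0, -0.016, 0.003, -90.029], [0.002, 0.057, 0.998, 1201.731], [0.0, 0.0, 0.0, 1.0]] ['image', 'range_z', 'fx', 'fy', 'cx', 'cy', 'cam_to_world']
side 432.16581882403415 316.99756079731424 192.1823333440881 [[0.812, 0.441, -0.383, 12.609], [-0.584, 0.629, -0.514, -822.565], [0.014, 0.641, 0.768, 1140.662], [0.0, 0.0, 0.0, 1.0]] ['image', 'range_z', 'fx', 'fy', 'cx', 'cy', 'cam_to_world']
0.1 [[-9.57137817e-01  2.89632762e-01 -2.51231650e-04]
 [ 2.89632867e-01  9.57137293e-01 -1.00269705e-03]
 [-4.99507360e-05 -1.03248421e-03 -9.99999466e-01]] 85.55913773627144 -18.700000000000003
```

View pics/top0.png

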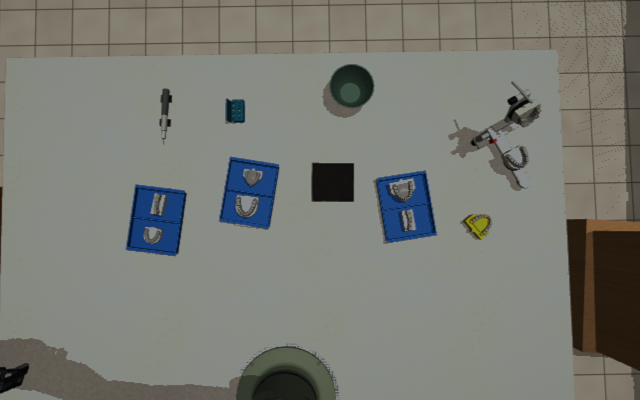

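View pics/side0.png

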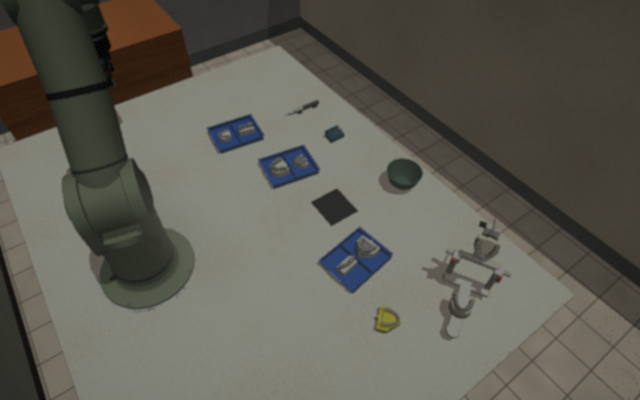

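The top view shows four candidate areas:

- **Tray A, about (157,220):** quadrant upper at the far end (158,204). The near cast is a small lower at (152,235), which looks like the toothless one.
- **Tray B, about (250,193):** toothless upper at the far end (253,176). The near cast is a horseshoe lower at (247,206), which looks like the full arch.
- **Tray C, about (407,207):** full upper at the far end (402,190). The near cast is the quadrant lower at (407,220).
- **Mat:** (333,182).

Other things that could be mistaken for a target are the yellow look-alike (478,225) and the articulator with its casts (515,157). I'll localise everything and check with one crop.

```bash
cat > h.py <<'E'
from workcell import *
import cv2,numpy as np
def ray(c,uv,z):
    uv=np.atleast_2d(uv).astype(float);T=c["cam_to_world"]
    d=np.c_[(uv[:,0]-c["cx"])/c["fx"],-(uv[:,1]-c["cy"])/c["fy"],-np.ones(len(uv))]@T[:3,:3].T
    return T[:3,3]+d*((z-T[2,3])/d[:,2])[:,None]
def proj(c,p):
    T=c["cam_to_world"];q=(np.atleast_2d(p)-T[:3,3])@T[:3,:3]
    return np.c_[c["cx"]-c["fx"]*q[:,0]/q[:,2],c["cy"]+c["fy"]*q[:,1]/q[:,2]]
def blue(c):
    h=cv2.cvtColor(c["image"],cv2.COLOR_BGR2HSV)
    return cv2.inRange(h,(105,120,30),(130,255,255))
def rect(P,axis=0.0):
    """min-area rectangle of xy points -> centre, size along/across, yaw with long side nearest x"""
    (x,y),(w,h),a=cv2.minAreaRect(P[:,:2].astype(np.float32));a=np.deg2rad(a)
    if w<h:w,h,a=h,w,a+np.pi/2
    return np.array([x,y]),w,h,(a+np.pi/2)%np.pi-np.pi/2
def trays(c):
    out=[]
    m=cv2.morphologyEx(blue(c),cv2.MORPH_CLOSE,np.ones((3,3)))
    for k in cv2.findContours(m,cv2.RETR_EXTERNAL,cv2.CHAIN_APPROX_NONE)[0]:
        if cv2.contourArea(k)<1500:continue
        out.append((k,rect(ray(c,k[:,0],20))))
    return sorted(out,key=lambda o:-o[1][0][1])
def R(yaw):  # tool down, closing line (y) at world angle yaw+90
    s,c=np.sin(yaw),np.cos(yaw);x=np.array([c,s,0]);z=np.array([0,0,-1.])
    return np.c_[x,np.cross(z,x),z]
E
python3 - <<'E'
from h import *
c=dict(np.load("top0.npz"))
for k,r in trays(c): print("tray",np.round(r[0],1),np.round(r[1:],3))
h=cv2.cvtColor(c["image"],cv2.COLOR_BGR2HSV)
m=cv2.inRange(h,(0,0,0),(180,255,45));m[:150]=0;m[220:]=0;m[:,:300]=0;m[:,365:]=0
k=max(cv2.findContours(m,0,1)[0],key=cv2.contourArea);r=rect(ray(c,k[:,0],3));print("mat",r)
i=c["image"];a=cv2.resize(i[150:265,110:290],None,fx=4,fy=4,interpolation=2)[:,:720];b=cv2.resize(i[150:265,365:445],None,fx=4,fy=4,interpolation=2)
cv2.imwrite("pics/crop0.png",cv2.resize(np.hstack([a,b]),None,fx=.75,fy=.75))
E
```

```text
tray [493.2 351.2] [ 1.82200e+02  1.42624e+02 -1.40000e-01]
tray [565.5  91.9] [ 1.82224e+02  1.39689e+02 -1.74000e-01]
tray [ 519.7 -344.1] [1.81484e+02 1.39697e+02 1.40000e-01]
mat (array([ 593.3258667 , -141.73278809]), 116.29117584228516, 105.32478332519531, np.float64(1.5497130125511207))
```

View pics/crop0.png

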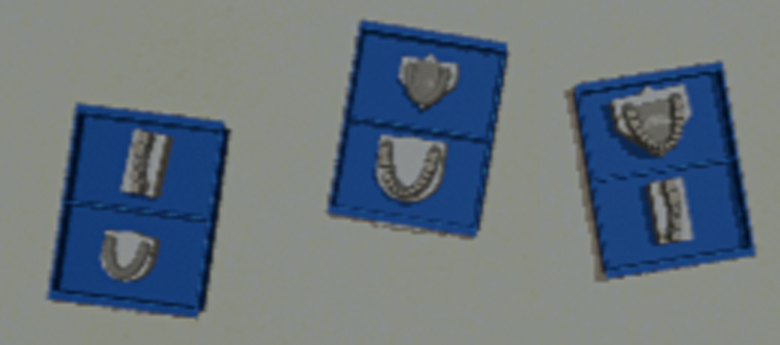

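The crop confirms it: A (left) holds the small smooth toothless lower, B the full-arch lower and C the quadrant lower. The uppers are quadrant, toothless and full in that order. The tray sizes measure 182 x 140, as they should. I'll start with C: go above it and take a wrist look.

Run:
```python
from h import *
t=np.array([519.7,-344.1]);y=.14
p=t-42.5*np.array([np.cos(y),np.sin(y)])
movep([*p,230],R(y))
c=camera("wrist");np.savez("w1.npz",**c);cv2.imwrite("pics/w1.png",c["image"])
s=read_state();print(s["time"],s["eef_pos"],s["qpos"],c["cam_to_world"].round(2),c["fx"])
```

```text
3.6083 [ 477.99923584 -349.52176328  229.93162834] [ 0.07580275  0.56034806  0.67983841  1.71636825 -0.40574203  1.0101964
 -0.52892085] [[ 1.4000e-01  9.4000e-01  3.0000e-01  5.5434e+02]
 [-9.9000e-01  1.3000e-01  4.0000e-02 -3.3859e+02]
 [-0.0000e+00 -3.0000e-01  9.5000e-01  3.7270e+02]
 [ 0.0000e+00  0.0000e+00  0.0000e+00  1.0000e+00]] 290.44166111258653
```

View pics/w1.png

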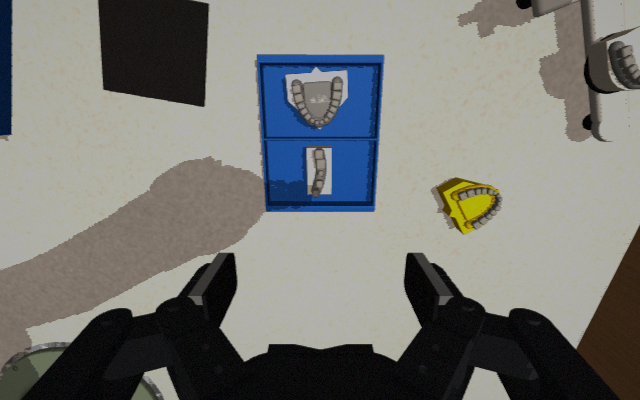

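The wrist picture shows tray C at about (320,132), the upper full at (318,95) and the quadrant lower at (319,171). The yellow look-alike (468,205) stays clear. Next I'll measure with depth points.

```bash
cat >> h.py <<'E'
def measure(c,guess,verbose=True):
    """tray (centre,yaw) and near-compartment cast (centre,yaw,dims) from one close view"""
    k,r=min(trays(c),key=lambda o:np.hypot(*(o[1][0]-guess)))
    t,yaw=r[0],r[3]
    v,u=np.mgrid[:400,:640];z=c["range_z"];T=c["cam_to_world"]
    P=np.stack([(u-c["cx"])/c["fx"]*z,-(v-c["cy"])/c["fy"]*z,-z],-1)@T[:3,:3].T+T[:3,3]
    d=P[...,:2]-t;ex=np.array([np.cos(yaw),np.sin(yaw)]);ey=np.array([-ex[1],ex[0]])
    lx,ly=d@ex,d@ey
    inside=(z>0)&(abs(lx+42.5)<40)&(abs(ly)<63)
    floor=np.median(P[inside&(blue(c)>0)][:,2])
    m=(inside&(P[...,2]>9)&(P[...,2]<60)&(blue(c)==0)).astype(np.uint8)
    m=cv2.morphologyEx(m,cv2.MORPH_OPEN,np.ones((2,2),np.uint8))
    n,l,st,_=cv2.connectedComponentsWithStats(m);m=l==1+np.argmax(st[1:,4])
    Q=P[m];ctr,w,h,a=rect(Q)
    print("tray",t.round(1),np.round(r[1:],3),"floor z",floor.round(1))
    print("cast",ctr.round(1),"dims",round(w,1),round(h,1),"yaw",round(a,3),"z top",np.percentile(Q[:,2],[10,50,98]).round(1),"local",((ctr-t)@ex).round(1),((ctr-t)@ey).round(1))
    return t,yaw,ctr,w,h,a
E
python3 - <<'E'
from h import *
measure(dict(np.load("w1.npz")),[519.7,-344.1])
E
```

```text
tray [ 518.3 -343.1] [1.82414e+02 1.39686e+02 1.41000e-01] floor z 3.1
cast [ 497.9 -346.9] dims 114.1 30.5 yaw 0.142 z top [23.9 25.8 41.6] local -20.8 -0.9
```

Run:
```python
s=open("h.py").read()
s=s.replace("m=l==1+np.argmax(st[1:,4])","m=(l==1+np.argmax(st[1:,4]))&inside&(P[...,2]>9)&(P[...,2]<60)")
open("h.py","w").write(s)
from h import *
measure(dict(np.load("w1.npz")),[519.7,-344.1])
```

```text
tray [ 518.3 -343.1] [1.82414e+02 1.39686e+02 1.41000e-01] floor z 3.1
cast [ 480.5 -348.2] dims 58.4 28.2 yaw 0.15 z top [24.3 26.  41.6] local -38.2 0.3
```

Tray and cast both match the sizes given. Next is a guarded descent around the quadrant, which also shows where the open fingertips really are relative to the TCP.

Run:
```python
from h import *
p=[480.5,-348.2];y=.145
movel([*p,50],R(y),max_speed=200)
g=movel([*p,-7],max_speed=50,guard=6)
s=read_state();print(g,s["eef_pos"],s["ft_force"],s["time"])
c=camera("wrist");cv2.imwrite("pics/w2.png",c["image"])
```

```text
False [ 480.68472959 -348.30158636   -6.68926582] [-0.03461301  0.21742116  0.92068858] 5.95
```

View pics/w2.png

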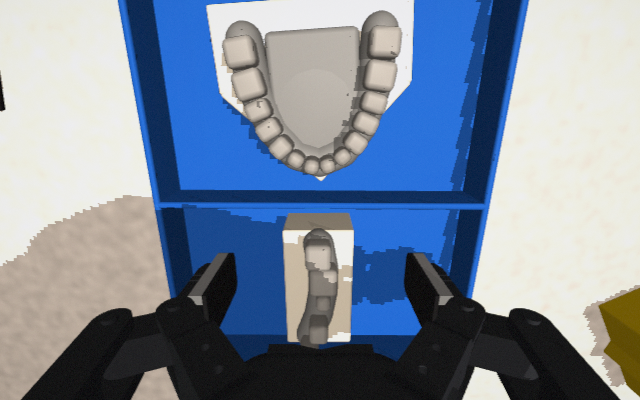

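The open tips went to TCP z = -6.7 without contact. So the TCP marks the tips when shut, and closing brings them forward. The quadrant sits centred between the pads at (318,285). I'll grip it at TCP z ≈ 5 and set it on the mat.

```bash
cat >> h.py <<'E'
def grip(p,yaw,z,zlift=130):
    movel([*p,z],R(yaw),max_speed=60)
    clamp();wait(.2);s=read_state();print("gap",round(s["finger_gap"],1),"F",round(s["gripper_force"],1),"ft",s["ft_force"].round(1))
    movel([*p,z+30],max_speed=60);movel([*p,zlift],max_speed=150)
    s=read_state();print("lifted gap",round(s["finger_gap"],1),"ft",s["ft_force"].round(1),"t",s["time"])
def place(p,yaw,z,zup=230):
    movep([*p,130],R(yaw))
    movel([*p,z+10],max_speed=120)
    g=movel([*p,z-2.5],max_speed=20,guard=4)
    s=read_state();print("touch",g,"z",s["eef_pos"].round(1),"ft",s["ft_force"].round(1),"t",s["time"])
    open_gripper();wait(.2)
    q=s["eef_pos"];movel([q[0],q[1],60],max_speed=80);movel([q[0],q[1],zup],max_speed=200)
    print("t",read_state()["time"])
E
python3 - <<'E'
from h import *
grip([480.5,-348.2],.148,5)
place([593,-142],0,5,180)
p=np.array([565.5,91.9])-42.5*np.array([np.cos(-.174),np.sin(-.174)])
movep([*p,230],R(-.174))
c=camera("wrist");np.savez("w3.npz",**c);cv2.imwrite("pics/w3.png",c["image"])
measure(c,[565.5,91.9]);print(read_state()["time"])
E
```

```text
gap 28.7 F 59.8 ft [-1.2  1.1  4.5]
lifted gap 28.4 ft [-0.9 -1.1 -1.6] t 8.5417
touch True z [ 593.  -141.9    5.1] ft [-2.4  2.7 12.5] t 11.1
t 13.4833
tray [564.7  95. ] [ 1.82281e+02  1.39612e+02 -1.74000e-01] floor z 3.1
cast [526.7 101.5] dims 58.9 58.5 yaw 1.419 z top [26.3 27.9 42.8] local -38.6 -0.1
14.5333
```

View pics/w3.png

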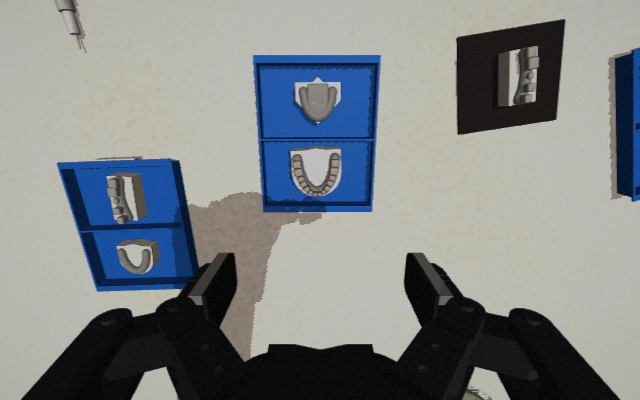

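The picture shows the quadrant standing on the mat (518,77) and the full-arch lower at (316,173), which measures 58.9 x 58.5. Next I'll take the full-arch lower to tray C.

Run:
```python
from h import *
def off(p,y,d): return np.array(p)+d*np.array([np.cos(y),np.sin(y)])
y=-.16
p=off([526.7,101.5],y,15)
movel([*p,50],R(y),max_speed=200)
grip(p,y,0)
q=off([518.7,-343.3],.141,-42.5+15)
place(q,.141,0,230)
c=camera("wrist");np.savez("w4.npz",**c);cv2.imwrite("pics/w4.png",c["image"])
measure(c,[518.7,-343.3]);print(read_state()["time"])
```

```text
gap 58.6 F 64.0 ft [-3.2  1.2  9.7]
lifted gap 58.9 ft [ 1.2  1.  -2.9] t 18.625
touch True z [ 491.6 -347.1    0.6] ft [-1.6  1.7 12.7] t 21.925
t 24.4083
tray [ 518.6 -343.1] [1.81269e+02 1.39673e+02 1.41000e-01] floor z 3.1
cast [ 476.6 -350.2] dims 58.3 58.0 yaw 0.117 z top [26.3 28.  42.7] local -42.6 -1.1
24.4583
```

View pics/w4.png

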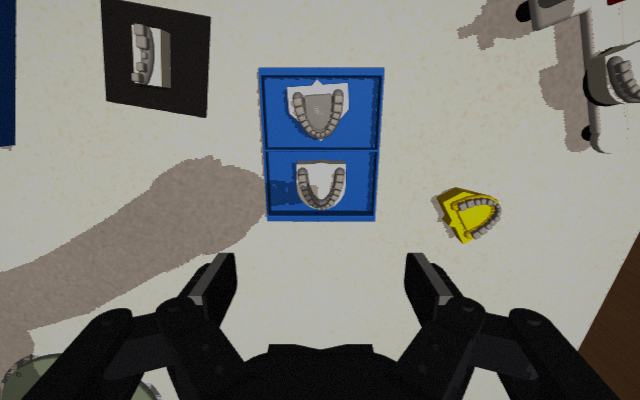

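The full-arch lower is centred at (320,186) in tray C, at local (-42.6, -1.1). Now the toothless one in tray A.

Run:
```python
from h import *
p=np.array([493.2,351.2])-42.5*np.array([np.cos(.14),-np.sin(.14)])
movep([*p,230],R(-.14))
c=camera("wrist");np.savez("w5.npz",**c);cv2.imwrite("pics/w5.png",c["image"])
measure(c,[493.2,351.2]);print(read_state()["time"])
```

```text
tray [492.7 355.9] [ 1.82630e+02  1.39562e+02 -1.39000e-01] floor z 3.1
cast [450.1 364.2] dims 44.5 44.5 yaw -0.129 z top [20.3 22.  27.7] local -43.4 2.3
27.0083
```

View pics/w5.png

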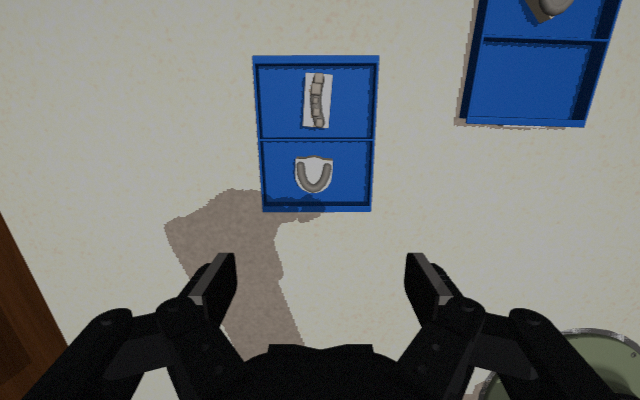

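The toothless lower is at (314,176), measuring 44.5 x 44.5 with top z of about 27 (expected 43 x 46 and 27). I'll move it to tray B.

Run:
```python
from h import *
def off(p,y,d): return np.array(p)+d*np.array([np.cos(y),np.sin(y)])
y=-.13
p=off([450.1,364.2],y,11)
movel([*p,50],R(y),max_speed=200)
grip(p,y,2.5)
q=off([564.8,94.7],-.174,-42.5+11)
place(q,-.174,2.5,230)
c=camera("wrist");np.savez("w6.npz",**c);cv2.imwrite("pics/w6.png",c["image"])
measure(c,[564.7,95])
movep([593,-142,150],R(0))
c=camera("wrist");np.savez("w7.npz",**c);cv2.imwrite("pics/w7.png",c["image"])
print(read_state()["time"])
# quadrant on mat: depth points above mat
v,u=np.mgrid[:400,:640];z=c["range_z"];T=c["cam_to_world"]
P=np.stack([(u-c["cx"])/c["fx"]*z,-(v-c["cy"])/c["fy"]*z,-z],-1)@T[:3,:3].T+T[:3,3]
m=(z>0)&(P[...,2]>10)&(P[...,2]<50)&(np.hypot(P[...,0]-593,P[...,1]+142)<55)
print(rect(P[m]))
cv2.imwrite("pics/w67.png",np.hstack([cv2.imread("pics/w6.png")[:,180:500],c["image"][:,180:500]]))
```

```text
gap 44.8 F 60.1 ft [-2.8 -0.8 11.6]
lifted gap 45.0 ft [-0.4  0.5 -2. ] t 31.125
touch True z [533.8 100.3   3.2] ft [-2.  0. 12.] t 33.8167
t 36.3667
tray [564.6  95. ] [ 1.81158e+02  1.39591e+02 -1.73000e-01] floor z 3.1
cast [522.8 101.1] dims 45.0 44.4 yaw -0.192 z top [20.2 22.  27.6] local -42.3 -1.2
37.4917
(array([ 593.57666016, -142.32887268]), 57.611839294433594, 30.067991256713867, np.float64(0.004974048905927786))
```

View pics/w67.png

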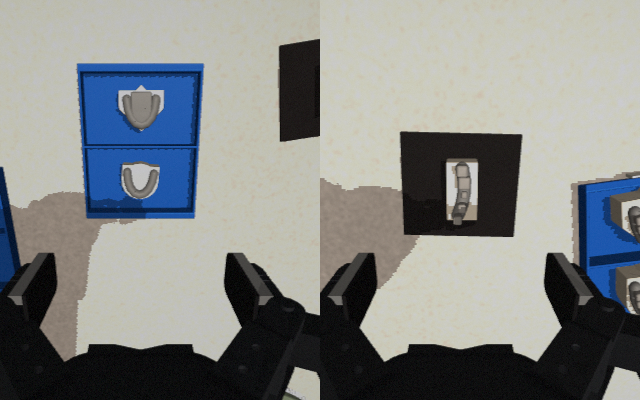

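The left half shows the toothless lower centred in tray B (140,181). The right half shows the quadrant standing on the mat (462,190). Last move: the quadrant to tray A.

Run:
```python
from h import *
p=[593.4,-142.2]
movel([*p,50],R(0.),max_speed=200)
grip(p,0.,5)
y=-.139;q=np.array([492.7,355.9])-42.5*np.array([np.cos(y),np.sin(y)])
place(q,y,5,230)
c=camera("wrist");cv2.imwrite("pics/w8.png",c["image"])
measure(c,[492.7,355.9]);print(read_state()["time"])
c=camera("top");cv2.imwrite("pics/top9.png",cv2.resize(c["image"][150:265,110:450],None,fx=2.3,fy=2.3,interpolation=2))
```

```text
gap 28.5 F 60.0 ft [-2.3  1.4  5.8]
lifted gap 28.6 ft [-0.4 -0.3 -1.5] t 41.2333
touch True z [450.6 361.9   5.3] ft [-2.7 -1.2 13.2] t 44.75
t 47.3833
tray [493.  355.9] [ 1.82068e+02  1.39589e+02 -1.39000e-01] floor z 3.1
cast [450.  361.1] dims 58.6 28.6 yaw -0.129 z top [24.2 25.9 41.8] local -43.3 -0.8
47.4333
```

View pics/w8.png

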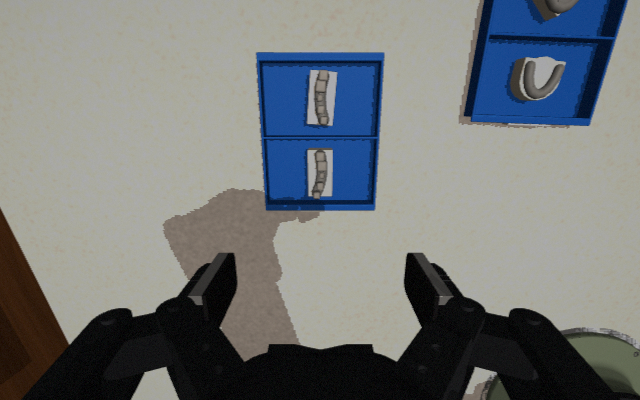

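View pics/top9.png

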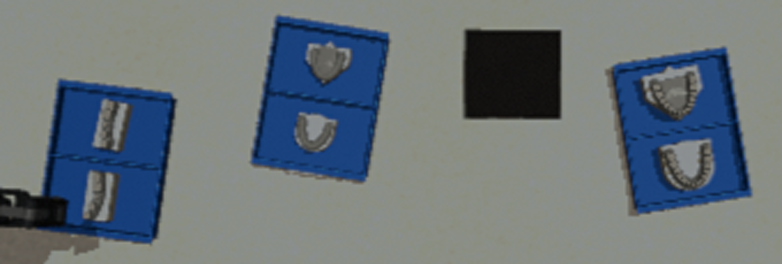

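All three lowers stand centred beside their matching uppers: quadrant (100,196), toothless (315,132), full (688,165). The mat is empty and the arm is clear, so I'm handing in.

```bash
python3 -c "
from workcell import *
print(finish_job())"
```

```text
the job is handed in; nothing more can be done
None
```

All three lower casts are in the near compartments beside their matching uppers, upright and within about 1.5 mm of the middle, and the job was handed in at about 47 s of the 106 s allowed.

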